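# Find the full tin by its weight and set it on the trivet

### The job

One of the three identical yellow tins is full of cookie cutters and the other two are nearly empty, which only their weight tells. Lift each tin clear of the counter in turn, going from the robot's left to its right and putting each back upright about where it stood, then stand the heaviest one upright in the middle of the round cork trivet. Set the tins down rather than dropping them, leave the two light ones standing in their places, and do not disturb the glass jar, the toy car or the slide whistle.

Things in the scene. Friction and masses are not known exactly. Their poses are not given: they have to be found in the camera images.
- tin_left: closed yellow box tin, steel lid (fixed on), white band at its foot, 76 long (own x) x 54 wide (own y) x 95 high; origin: centre of its underside, z up. The one furthest to the robot's left (+y). Looks like the other two; stiff, bears a 30 N grip. 0.17 to 0.24 kg if nearly empty, 0.46 to 0.67 kg if the full one, which changes from start to start. Contents may shift 2 mm.
- tin_middle: closed yellow box tin, steel lid (fixed on), white band at its foot, 76 long (own x) x 54 wide (own y) x 95 high; origin: centre of its underside, z up. The one between the other two. Looks like the other two; stiff, bears a 30 N grip. 0.17 to 0.24 kg if nearly empty, 0.46 to 0.67 kg if the full one, which changes from start to start. Contents may shift 2 mm.
- tin_right: closed yellow box tin, steel lid (fixed on), white band at its foot, 76 long (own x) x 54 wide (own y) x 95 high; origin: centre of its underside, z up. The one furthest to the robot's right (-y). Looks like the other two; stiff, bears a 30 N grip. 0.17 to 0.24 kg if nearly empty, 0.46 to 0.67 kg if the full one, which changes from start to start. Contents may shift 2 mm.
- trivet: round cork trivet fixed on the counter, 150 across, 10 thick; origin at the centre of its underside, z up
- jar: glass mason jar with metal cap, 84 across, 130 high; a bystander, loose on the counter; origin at the centre of its underside
- car: purple toy car, 95 long (own x), 52 wide, 48 high; a bystander, loose on the counter; origin at the centre of its underside
- whistle: teal slide whistle lying down, about 225 long (own x), 24 wide, 22 high; a bystander, loose on the counter; origin at the centre of its underside

How it is judged:
By the outcome, as a careful person would: the job done as asked, in the order asked, and still so for the second after the job is handed in, with the robot touching nothing.
It also fails if it takes over 72 s, if anything falls off the work surface, if the arm or the gripper's body presses on something with over 40 N, if the wrist force passes 120 N, or if a joint passes its speed limit or range.

### The arm

A 6-joint arm with a two-finger parallel gripper is mounted at the origin on the work surface. World frame = base frame: x ahead of the robot, y to its left, z up, the work surface at z = 0. Lengths are in mm, angles in rad, forces in N, time in s.
With the tool pointing down it reaches from about 400 to 825 mm from the base axis. Payload 7 kg.
Tool frame: the origin (TCP) lies on the centre line of the jaws, within the pads' length; the fingertips stand ahead of it and the grasp point (between the pads) lies 2 mm behind it (tips_ahead is the z of the fingertips in the tool frame, in mm); z points along the fingers, y is the line along which they close (so a half turn about z gives the same grasp; the last joint's range is limited). The gripper opens to 88 mm and grips with 3 to 60 N. Pads are 19 mm wide; open, the fingers measure 130 mm over their backs; the gripper's body (78 mm by 193 mm) begins 47 mm behind the grasp point.
Start: joints at [-1.062, 0.359, 0.012, 0, -1.224, -0.288], TCP at [147.807, -658.596, 243.561] pointing down, gripper open.
Joint ranges: [-3.07, 3.07], [-1.43, 2.12], [-1.02, 1.25], [-3.03, 1.67], [-3.05, -0], [-3.03, 3.03]. Speed limits (rad/s): [2.39, 2.39, 3.01, 3.14, 3.14, 3.14].

### API

Orientations are given as a unit quaternion [w, x, y, z].
In Python, from station import * gives the robot as it stands.
- The arm moves only by the shell command python3 -m handwheel 'ROWS' [OPENING] [FORCE]. ROWS is JSON, a list that holds one entry, the list of rows, each a list of 6 numbers: the shift along the world's x, y, z each as a share of 0.2 m, from -1 to 1, then the turn, a rotation vector about the world's x, y, z each as a share of 2 pi rad, from -1 to 1. A call has 1 to 5 rows; each row is the pose to reach, as a shift and turn from the pose commanded when the call began, turning the shorter way round; what a row does not reach only later rows make up. A row lasts 1/8 s, in which the tool goes at most 62.5 mm and 10.7 degrees, less where a joint would pass 70% of its speed; a pose out of reach is approached as far as the arm can. A call with a number of a shift or a turn outside -1 to 1 is refused whole. A call with a gripper value outside its range is refused whole. OPENING is the finger opening in mm, from 0 to 87.6, set as the call begins (- or left out, the last holds). The fingers move at their own pace and stop on an object; FORCE is the grip in N (left out, the last holds). Time passes only in rows, so rows that repeat a pose let the fingers close. It gives the time, the measured TCP pose, the force, the opening and the grip force at its end, in the units of the state.
- state(): the state, without advancing time (a new reading comes with each control period).
- snapshot(name): name is "scene" or "top" or "wrist"; returns a dict with "pixels" (384x512x3 uint8, red, green, blue), "fx", "fy", "cx", "cy" (pixels), "dist_coeffs" ([k1, k2, p1, p2, k3] as OpenCV has them; the pictures are not rectified), "extrinsics" (4x4, takes a point from world to camera coordinates). Camera axes: x right, y up, looking along -z (the intrinsics and any distortion apply to the point x, -y, -z); pixel columns grow to the right and rows downward; lengths in mm; the calibration is good to about 2 mm. A picture is of the moment at which its call begins. There is no depth.
- sign_off(): hands the job in; it is judged then, once.
The state is a dict: "clock": time; "q": joint angles; "dq": joint speeds; "joint_torque": joint torques, N m; "tool_pos": TCP position; "tool_rot": TCP orientation; "force": force on the tool from outside, world axes, zero at the start; "ft_torque": the same for the moment, N m; "finger_gap": finger opening in mm; "grasp_force": force on a finger pad.
Only numpy, scipy, OpenCV 4.12 (cv2) and the standard library are available. Lean on these libraries where they do the work, as an engineer would, in place of code of your own. Each camera call takes 0.05 s, during which the arm holds its last target. There are 200 camera calls.

## Working session

There is one attempt and no reset: what is moved stays moved. The work goes in short steps, Python scripts to look and compute and a shell command to move; the robot and the scene stay as the last step left them, time stands still between calls to the robot, and variables do not carry over. Pictures are saved under pics/ and viewed, at most 10 in all, crops included, and the job is handed in when it is done.

```bash
mkdir -p pics; cat > h.py <<'E'
from station import *
import numpy as np, cv2
def save(name,fn):
    s=snapshot(name); cv2.imwrite('pics/'+fn,s['pixels'][:,:,::-1]); 
    import pickle; pickle.dump(s,open('pics/'+fn+'.pkl','wb')); return s
def load(fn):
    import pickle; return pickle.load(open('pics/'+fn+'.pkl','rb'))
def ray(s,uv):
    K=np.array([[s['fx'],0,s['cx']],[0,s['fy'],s['cy']],[0,0,1]]);E=np.array(s['extrinsics'])
    p=cv2.undistortPoints(np.array([[uv]],float),K,np.array(s['dist_coeffs'],float))[0,0]
    d=E[:3,:3].T@np.array([p[0],-p[1],-1]); o=-E[:3,:3].T@E[:3,3]
    return o,d/np.linalg.norm(d)
def atz(s,uv,z):
    o,d=ray(s,uv); return o+d*(z-o[2])/d[2]
def tri(a,b):
    A=0;B=0
    for o,d in (a,b):
        M=np.eye(3)-np.outer(d,d);A=A+M;B=B+M@o
    p=np.linalg.solve(A,B); return p,[np.linalg.norm((np.eye(3)-np.outer(d,d))@(p-o)) for o,d in (a,b)]
def proj(s,P):
    K=np.array([[s['fx'],0,s['cx']],[0,s['fy'],s['cy']],[0,0,1]]);E=np.array(s['extrinsics'])
    c=E[:3,:3]@np.array(P,float)+E[:3,3]
    return cv2.projectPoints(np.array([[c*[1,-1,-1]]]),np.zeros(3),np.zeros(3),K,np.array(s['dist_coeffs'],float))[0][0,0]
E
python3 - <<'E'
from h import *
a=save('scene','s1.png');b=save('top','t1.png')
for s in(a,b): print((-np.array(s['extrinsics'])[:3,:3].T@np.array(s['extrinsics'])[:3,3]).round(),s['fx'])
im=np.vstack([a['pixels'],b['pixels']])[:,:,::-1]
cv2.imwrite('pics/t1b.png',cv2.resize(b['pixels'][:,:,::-1],(800,600),interpolation=cv2.INTER_CUBIC))
cv2.imwrite('pics/s1b.png',cv2.resize(a['pixels'][:,:,::-1],(800,600),interpolation=cv2.INTER_CUBIC))
print(state())
import station;print(tips_ahead if 'tips_ahead' in dir() else dir(station))
E
```

```text
[1315.  897.  880.] 449.46485152053
[ 439.   17. 1111.] 384.182439679378
{'clock': 0.1, 'q': array([-1.06187093e+00,  3.59339188e-01,  1.11903016e-02, -2.96455642e-04,
       -1.22406534e+00, -2.88153356e-01]), 'dq': array([ 1.31842100e-03, -2.20394931e-03,  2.07289346e-03,  6.98571563e-04,
        7.18782220e-05,  7.81626166e-04]), 'joint_torque': array([-1.41300388e-03, -5.84161699e+01,  2.93752366e+01,  7.01535612e+00,
        1.02487591e-02, -6.43616454e-05]), 'tool_pos': array([ 147.74683994, -658.24355615,  242.72037479]), 'tool_rot': array([-1.46676212e-04, -1.10111788e-01,  9.93918947e-01,  7.07475492e-04]), 'force': array([ 0.20266557, -1.01098298,  0.00626087]), 'ft_torque': array([ 0.04075097, -0.06288056,  0.0383913 ]), 'grasp_force': 0.0, 'finger_gap': 87.5430254084928}
17.0
```

View pics/t1b.png

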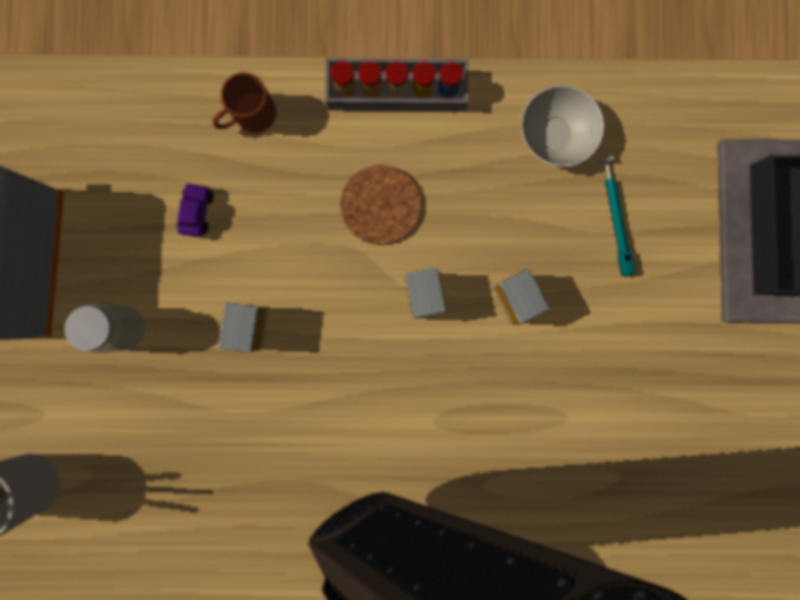

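View pics/s1b.png

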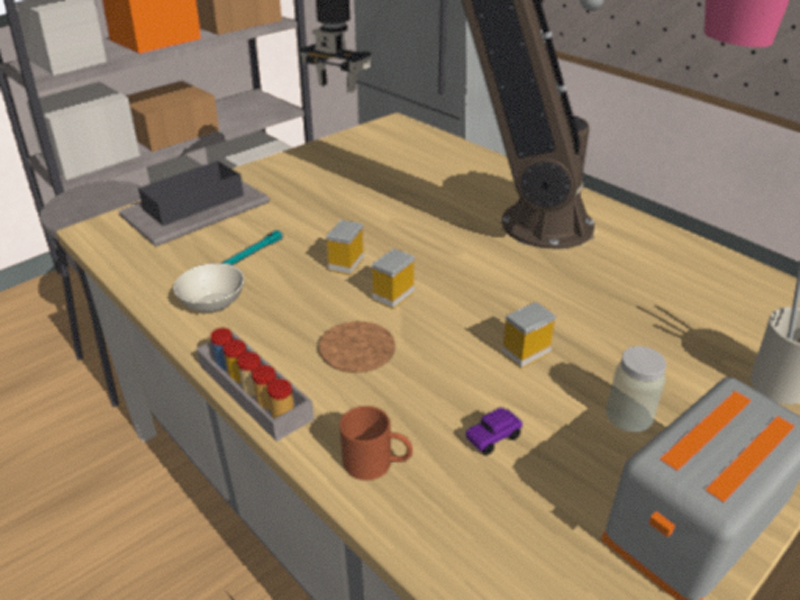

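The top view (800 px wide) shows the tin lids at about (240,327), (425,293) and (524,296), and the trivet at (381,204). The jar is at (90,328), the car at (195,210) and the whistle at (620,220). The scene view shows the same tins at (529,318), (394,263) and (345,232). I'll enlarge these to read the corners.

```bash
python3 - <<'E'
from h import *
def crop(s,u,v,w,h,k):
    c=cv2.resize(s['pixels'][v:v+h,u:u+w,::-1],(w*k,h*k),interpolation=cv2.INTER_CUBIC)
    for i in range(0,w,10):
        cv2.line(c,(i*k,0),(i*k,4 if i%20 else 9),(0,0,255),1)
        if i%20==0: cv2.putText(c,str(u+i),(i*k+2,18),0,.4,(0,0,255),1)
    for i in range(0,h,10):
        cv2.line(c,(0,i*k),(4 if i%20 else 9,i*k),(0,0,255),1)
        if i%20==0: cv2.putText(c,str(v+i),(10,i*k+5),0,.4,(0,0,255),1)
    return c
a=load('t1.png');b=load('s1.png')
A=np.hstack([crop(a,130,180,50,55,8),crop(a,255,160,50,55,8)]) 
B=np.hstack([crop(a,312,160,50,55,8),crop(b,200,135,50,60,8)[:440]])
cv2.imwrite('pics/c1.png',A)
cv2.imwrite('pics/c2.png',B)
cv2.imwrite('pics/c3.png',np.hstack([crop(b,230,155,50,60,8),crop(b,310,185,50,60,8)]))
E
```

```text
(no output)
```

View pics/c1.png

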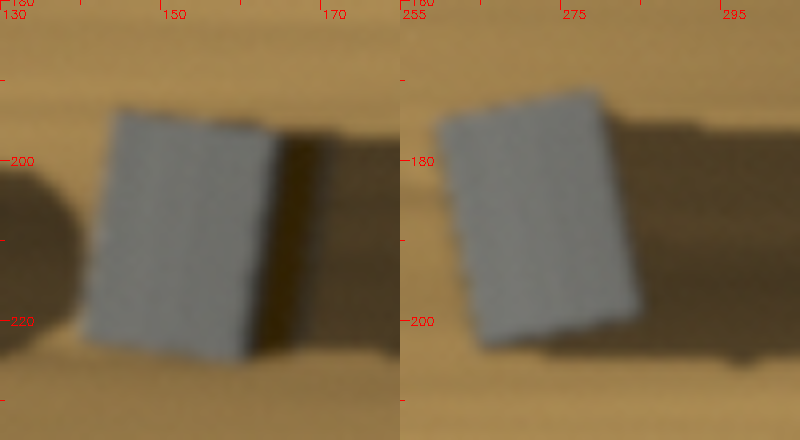

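View pics/c2.png

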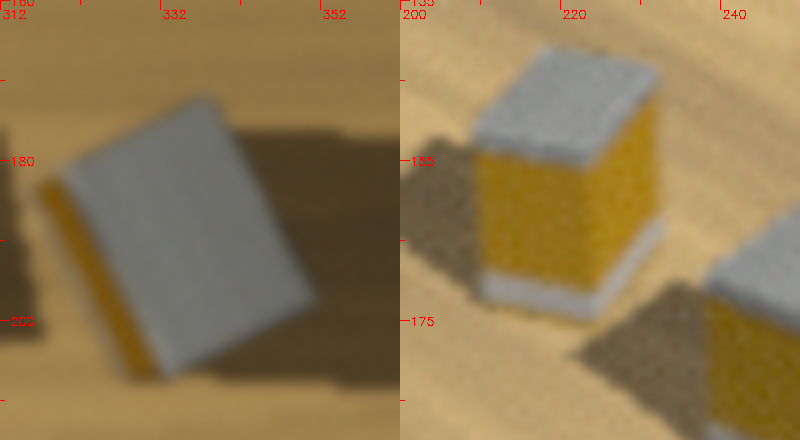

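View pics/c3.png

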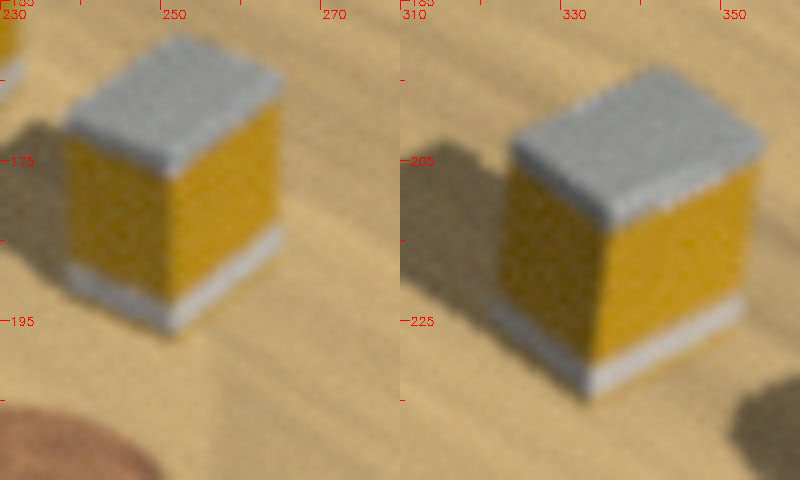

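The lid corners are readable to about 0.5 px in both views. In the top view, tin_left's are (144.5,193.5), (164.6,196.3), (161,224.8) and (140.8,222.3), and the other two were read the same way. Now I'll triangulate.

```bash
python3 - <<'E'
from h import *
t=load('t1.png');s=load('s1.png')
T={'L':[(144.5,193.5),(164.6,196.3),(161,224.8),(140.8,222.3)],'M':[(260,174.8),(280,171.3),(285,199.4),(265.3,203.3)],'R':[(320.1,181.8),(338.5,172),(351.3,197.3),(332.6,207.1)]}
S={'L':[(336,211.9),(324.4,202.1),(342.5,193.3),(355.6,202.5)],'M':[(251.3,175.6),(238.5,169.4),(252.5,159.8),(265.4,165.3)],'R':[(223.3,154.4),(209.4,151.5),(218.8,141),(232.3,143.8)]}
for k in T:
    P=[tri(ray(t,a),ray(s,b)) for a,b in zip(T[k],S[k])]
    z=[p[0][2] for p in P]; r=[max(p[1]) for p in P]
    for zz in(95,):
        Q=np.array([atz(t,a,zz) for a in T[k]]); W=np.array([atz(s,a,zz) for a in S[k]])
        e=(Q[0]-Q[3]+Q[1]-Q[2])[:2]
        print(k,'tri z',np.round(z,1),'res',np.round(r,1),'tri c',np.mean([p[0] for p in P],0).round(1),'top c',Q.mean(0).round(1),'scene c',W.mean(0).round(1),'long',np.linalg.norm(Q[0]-Q[3]).round(1),np.linalg.norm(Q[1]-Q[2]).round(1),'wid',np.linalg.norm(Q[0]-Q[1]).round(1),'yaw',np.degrees(np.arctan2(e[1],e[0])).round(1))
# trivet
def mask(s,box):
    x,y,w,h=box; im=s['pixels'][y:y+h,x:x+w]; hsv=cv2.cvtColor(im,cv2.COLOR_RGB2HSV)
    m=((hsv[...,0]<12)&(hsv[...,1]>70)).astype(np.uint8)
    c=max(cv2.findContours(m,cv2.RETR_EXTERNAL,cv2.CHAIN_APPROX_NONE)[0],key=cv2.contourArea)
    el=cv2.fitEllipse(cv2.convexHull(c)); return np.add(el[0],(x,y)),el[1]
a=mask(t,(205,95,80,70));b=mask(s,(195,200,70,45));print(a,b)
print(tri(ray(t,a[0]),ray(s,b[0])),atz(t,a[0],10),atz(s,b[0],10))
print('jar cap',atz(t,(57,210),130),'car',atz(t,(125,134),40),'whistle',[atz(t,p,15) for p in((391,102),(402,174))])
E
```

```text
L tri z [89.6 91.  90.  88.4] res [0.5 2.  1.7 1.8] tri c [434.4 286.6  89.8] top c [435.5 284.   95. ] scene c [439.  291.4  95. ] long 76.2 75.4 wid 53.6 yaw -5.9
M tri z [87.  89.4 88.3 86.2] res [1.8 2.5 1.9 1.6] tri c [495.2 -30.6  87.7] top c [496.2 -31.7  95. ] scene c [501.5 -20.6  95. ] long 76.9 75.7 wid 54.0 yaw 10.6
R tri z [87.5 88.8 91.  89.5] res [0.9 2.6 2.8 1. ] tri c [ 490.3 -198.6   89.2] top c [ 491.3 -198.7   95. ] scene c [ 495.4 -189.    95. ] long 74.4 74.9 wid 55.6 yaw 26.4Traceback (most recent call last):
  File "<stdin>", line 18, in <module>
  File "<stdin>", line 16, in mask
ValueError: max() iterable argument is empty
```

```bash
python3 - <<'E'
from h import *
t=load('t1.png');s=load('s1.png')
T={'L':[(144.5,193.5),(164.6,196.3),(161,224.8),(140.8,222.3)],'M':[(260,174.8),(280,171.3),(285,199.4),(265.3,203.3)],'R':[(320.1,181.8),(338.5,172),(351.3,197.3),(332.6,207.1)]}
S={'L':[(336,211.9),(324.4,202.1),(342.5,193.3),(355.6,202.5)],'M':[(251.3,175.6),(238.5,169.4),(252.5,159.8),(265.4,165.3)],'R':[(223.3,154.4),(209.4,151.5),(218.8,141),(232.3,143.8)]}
for k in T:
    A=np.array(T[k])-.44;B=np.array(S[k])-.44
    P=[tri(ray(t,a),ray(s,b)) for a,b in zip(A,B)]
    print(k,np.mean([p[0] for p in P],0).round(1),np.mean([max(p[1]) for p in P]).round(1),np.mean([atz(t,a,95) for a in A],0).round(1))
def cen(s,box):
    x,y,w,h=box; lab=cv2.cvtColor(s['pixels'][y:y+h,x:x+w],cv2.COLOR_RGB2LAB).astype(int)
    m=cv2.threshold(lab[...,1].astype(np.uint8),0,255,cv2.THRESH_OTSU)[1]
    c=max(cv2.findContours(m,cv2.RETR_EXTERNAL,cv2.CHAIN_APPROX_NONE)[0],key=cv2.contourArea)
    el=cv2.fitEllipse(cv2.convexHull(c)); return np.add(el[0],(x,y)),el[1]
a=cen(t,(210,98,70,64));b=cen(s,(200,201,58,40));print(a,b)
print(tri(ray(t,a[0]),ray(s,b[0])),atz(t,a[0],10),atz(s,b[0],10))
print('jar cap',atz(t,(57,210),130),'car',atz(t,(125,134),40),'whistle',[atz(t,p,15) for p in((391,102),(402,174))])
E
```

```text
L [436.  286.6  92.3] 1.0 [436.6 285.2  95. ]
M [496.7 -29.9  90.4] 1.2 [497.3 -30.5  95. ]
R [ 491.9 -197.5   92. ] 1.0 [ 492.5 -197.6   95. ]
(array([243.05860138, 130.33917618]), (50.215946197509766, 50.901527404785156)) (array([228.17658234, 221.38785362]), (32.91532516479492, 48.424373626708984))
(array([665.77250079,  51.27926352,   4.24785835]), [np.float64(0.71112311607229), np.float64(0.7111231160723201)]) [665.12071615  50.61924161  10.        ] [669.59696419  57.40409461  10.        ]
jar cap [431.76570242 517.09428875 130.        ] car [645.56752525 381.22997488  40.        ] whistle [array([ 750.41830603, -377.0231195 ,   15.        ]), array([ 541.45278048, -405.85431879,   15.        ])]
```

The tin centres agree between the views to about 2 mm, with lid heights of 90–92 against 95 nominal. The trivet is at (665,51), all in reach. Next I'll go above tin_left, keeping out of the inner reach limit.

```bash
H="python3 -m handwheel"
$H '[[[0.2,0.2,0,0,0,0],[0.4,0.4,0,0,0,0],[0.6,0.6,0,0,0,0],[0.8,0.8,0,0,0,0],[1,1,0,0,0,0]]]' 87 >/dev/null
$H '[[[0.15,0.2,0,0,0,0],[0.3,0.4,0,0,0,0],[0.45,0.6,0,0,0,0],[0.6,0.8,0,0,0,0],[0.75,1,0,0,0,0]]]' >/dev/null
$H '[[[0,0.25,0,0,0,0],[0,0.5,0,0,0,0],[0,0.75,0,0,0,0],[0,1,0,0,0,0]]]'
$H '[[[0,0.25,0,0,0,0],[0,0.5,0,0,0,0],[0,0.75,0,0,0,0],[0,1,0,0,0,0]]]' >/dev/null
$H '[[[-0.1,0.24,0,0,0,-0.017],[-0.2,0.48,0,0,0,-0.034],[-0.3,0.69,0,0,0,-0.0514],[-0.3,0.72,0,0,0,-0.0514],[-0.3,0.72,0,0,0,-0.0514]]]'
$H '[[[-0.3,0,0,0,0,0],[0,0,0,0,0,0]]]' >/dev/null
python3 - <<'E'
from h import *
s=save('wrist','w1.png');st=state();print(st['clock'],st['tool_pos'],st['tool_rot'],st['force'])
c,y=np.array([436.6,285.5]),np.radians(-5.9);R=np.array([[np.cos(y),-np.sin(y)],[np.sin(y),np.cos(y)]])
im=s['pixels'][:,:,::-1].copy()
pts=[proj(s,[*(c+R@[a*38,b*27]),95]) for a,b in((1,1),(1,-1),(-1,-1),(-1,1))]
cv2.polylines(im,[np.array(pts).round().astype(int)],True,(0,0,255),1);print(np.round(pts))
cv2.imwrite('pics/w1o.png',im)
E
```

```text
clock: 1.85
tool_pos: [497.4, -57.0, 243.4]
tool_rot: [-0.0, -0.11, 0.994, 0.0]
force: [0.7, 0.7, 0.5]
finger_gap: 87.2
grasp_force: 0.0
clock: 2.98
tool_pos: [437.6, 285.6, 243.2]
tool_rot: [-0.0, 0.05, 0.999, -0.0]
force: [0.3, 0.5, -0.0]
finger_gap: 87.1
grasp_force: 0.0
3.275 [440.40960693 286.20088464 244.5335669 ] [1.59874386e-03 4.65467945e-02 9.98914734e-01 4.39715519e-04] [10.17503728  4.36559926  4.84123908]
[[286. 230.]
 [226. 229.]
 [225. 144.]
 [289. 145.]]
```

View pics/w1o.png

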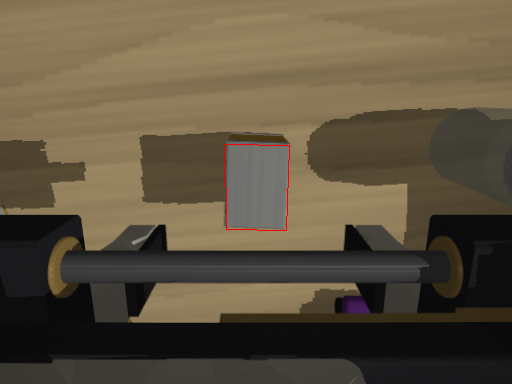

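The overlay in the wrist view (lid corners (226,144)–(287,230)) lies on the real lid to about 1 px, so I'll descend, grip, lift and weigh.

```bash
H="python3 -m handwheel"
cat > w.py <<'E'
from h import *
f=[];p=state()
for i in range(5): f.append(snapshot('wrist') and state()['force'][2])
s=state();print(s['clock'],s['tool_pos'].round(1),'Fz',np.round(f,2),s['force'].round(2),s['finger_gap'],s['grasp_force'])
E
$H '[[[0,0,-0.2,0,0,0],[0,0,-0.4,0,0,0],[0,0,-0.6,0,0,0],[0,0,-0.7,0,0,0],[0,0,-0.75,0,0,0]]]' >/dev/null
$H '[[[0,0,-0.06,0,0,0],[0,0,-0.12,0,0,0],[0,0,-0.168,0,0,0],[0,0,-0.168,0,0,0],[0,0,-0.168,0,0,0]]]'
$H '[[[0,0,0,0,0,0],[0,0,0,0,0,0],[0,0,0,0,0,0],[0,0,0,0,0,0],[0,0,0,0,0,0]]]' 40 22
$H '[[[0,0,0,0,0,0],[0,0,0,0,0,0],[0,0,0,0,0,0],[0,0,0,0,0,0],[0,0,0,0,0,0]]]'
```

```text
clock: 4.53
tool_pos: [437.9, 285.7, 60.2]
tool_rot: [0.0, 0.051, 0.999, 0.0]
force: [0.3, -0.1, -0.4]
finger_gap: 87.4
grasp_force: 0.0
clock: 5.15
tool_pos: [437.9, 285.5, 60.1]
tool_rot: [0.0, 0.051, 0.999, 0.0]
force: [-1.2, 0.3, 1.4]
finger_gap: 54.1
grasp_force: 21.8
clock: 5.78
tool_pos: [437.9, 285.5, 60.0]
tool_rot: [0.0, 0.051, 0.999, 0.0]
force: [-1.0, 0.5, 2.8]
finger_gap: 54.5
grasp_force: 21.8
```

```bash
H="python3 -m handwheel"
$H '[[[0,0,0.04,0,0,0],[0,0,0.12,0,0,0],[0,0,0.2,0,0,0],[0,0,0.25,0,0,0],[0,0,0.25,0,0,0]]]' >/dev/null
$H '[[[0,0,0,0,0,0],[0,0,0,0,0,0],[0,0,0,0,0,0],[0,0,0,0,0,0]]]'
python3 w.py
$H '[[[0,0,-0.05,0,0,0],[0,0,-0.11,0,0,0],[0,0,-0.17,0,0,0],[0,0,-0.2,0,0,0],[0,0,-0.22,0,0,0]]]' >/dev/null
$H '[[[0,0,-0.01,0,0,0],[0,0,-0.02,0,0,0],[0,0,-0.028,0,0,0],[0,0,-0.028,0,0,0],[0,0,-0.028,0,0,0]]]'
```

```text
clock: 6.9
tool_pos: [437.7, 285.3, 109.7]
tool_rot: [-0.0, 0.051, 0.999, -0.0]
force: [-0.2, 1.0, -1.6]
finger_gap: 53.7
grasp_force: 21.8
7.15 [437.8 285.4 110. ] Fz [-1.75 -1.71 -2.07 -2.14 -1.71] [ 0.29  0.47 -1.71] 54.211785094293056 21.84564309194684
clock: 8.4
tool_pos: [437.9, 285.5, 60.5]
tool_rot: [0.0, 0.051, 0.999, 0.0]
force: [0.5, -0.6, -1.9]
finger_gap: 53.9
grasp_force: 21.8
```

tin_left is about 0.19 kg, so it's a light one. Release it and go to tin_middle.

```bash
H="python3 -m handwheel"
$H '[[[0,0,-0.002,0,0,0],[0,0,-0.002,0,0,0]]]'
$H '[[[0,0,0,0,0,0],[0,0,0,0,0,0],[0,0,0,0,0,0],[0,0,0,0,0,0],[0,0,0,0,0,0]]]' 87
$H '[[[0,0,0.1,0,0,0],[0,0,0.25,0,0,0],[0,0,0.4,0,0,0],[0,0,0.4,0,0,0]]]' >/dev/null
$H '[[[0.1,-0.25,0,0,0,0.01],[0.2,-0.5,0,0,0,0.02],[0.3,-0.75,0,0,0,0.035],[0.3,-1,0,0,0,0.0458],[0.3,-1,0,0,0,0.0458]]]' >/dev/null
$H '[[[0,-0.25,0,0,0,0],[0,-0.5,0,0,0,0],[0,-0.58,0,0,0,0],[0,-0.58,0,0,0,0],[0,-0.58,0,0,0,0]]]'
python3 - <<'E'
from h import *
w=[save('top','t2.png')]
t=save('wrist','w2.png')
E
```

```text
clock: 8.65
tool_pos: [437.9, 285.5, 60.1]
tool_rot: [0.0, 0.051, 0.999, 0.0]
force: [-0.5, -0.5, -1.1]
finger_gap: 54.2
grasp_force: 21.8
clock: 9.28
tool_pos: [437.8, 285.4, 60.0]
tool_rot: [0.0, 0.051, 0.999, 0.0]
force: [0.5, 0.4, 0.6]
finger_gap: 86.7
grasp_force: 0.0
clock: 11.02
tool_pos: [498.0, -29.8, 139.8]
tool_rot: [0.0, -0.093, 0.996, 0.0]
force: [0.6, -0.1, -0.1]
finger_gap: 87.0
grasp_force: 0.0
```

```bash
H="python3 -m handwheel"
$H '[[[0,0,-0.1,0,0,0],[0,0,-0.2,0,0,0],[0,0,-0.3,0,0,0],[0,0,-0.4,0,0,0],[0,0,-0.4,0,0,0]]]'
$H '[[[0,0,0,0,0,0],[0,0,0,0,0,0],[0,0,0,0,0,0],[0,0,0,0,0,0],[0,0,0,0,0,0]]]' 40 22 >/dev/null
$H '[[[0,0,0,0,0,0],[0,0,0,0,0,0],[0,0,0,0,0,0],[0,0,0,0,0,0]]]'
$H '[[[0,0,0.04,0,0,0],[0,0,0.12,0,0,0],[0,0,0.2,0,0,0],[0,0,0.25,0,0,0],[0,0,0.25,0,0,0]]]' >/dev/null
$H '[[[0,0,0,0,0,0],[0,0,0,0,0,0],[0,0,0,0,0,0],[0,0,0,0,0,0]]]'
python3 w.py
$H '[[[0,0,-0.05,0,0,0],[0,0,-0.11,0,0,0],[0,0,-0.17,0,0,0],[0,0,-0.2,0,0,0],[0,0,-0.22,0,0,0]]]' >/dev/null
$H '[[[0,0,-0.01,0,0,0],[0,0,-0.02,0,0,0],[0,0,-0.028,0,0,0],[0,0,-0.03,0,0,0],[0,0,-0.03,0,0,0]]]'
```

```text
clock: 11.75
tool_pos: [496.9, -30.1, 58.8]
tool_rot: [-0.001, -0.093, 0.996, -0.0]
force: [-0.2, -0.2, -0.0]
finger_gap: 86.9
grasp_force: 0.0
clock: 12.88
tool_pos: [498.1, -30.7, 60.4]
tool_rot: [0.0, -0.093, 0.996, -0.0]
force: [-1.1, -0.6, 6.2]
finger_gap: 53.8
grasp_force: 21.9
clock: 14.0
tool_pos: [497.7, -30.6, 109.7]
tool_rot: [-0.0, -0.093, 0.996, -0.0]
force: [0.2, 0.4, -5.7]
finger_gap: 54.4
grasp_force: 21.9
14.25 [497.8 -30.6 109.9] Fz [-5.34 -5.77 -5.68 -5.74 -4.95] [-0.15  0.04 -4.95] 53.865248721294364 21.915052458643913
clock: 15.5
tool_pos: [498.0, -30.6, 60.4]
tool_rot: [0.0, -0.093, 0.996, 0.0]
force: [-1.0, 0.6, 1.8]
finger_gap: 54.2
grasp_force: 21.9
```

tin_middle is about 0.56 kg, so it's the full one. I'll put it down and still lift tin_right as asked.

```bash
H="python3 -m handwheel"
$H '[[[0,0,0,0,0,0],[0,0,0,0,0,0],[0,0,0,0,0,0],[0,0,0,0,0,0],[0,0,0,0,0,0]]]' 87
$H '[[[0,0,0.1,0,0,0],[0,0,0.25,0,0,0],[0,0,0.4,0,0,0],[0,0,0.4,0,0,0]]]' >/dev/null
$H '[[[0,-0.2,0,0,0,0.01],[0,-0.45,0,0,0,0.02],[-0.027,-0.7,0,0,0,0.035],[-0.027,-0.835,0,0,0,0.0439],[-0.027,-0.835,0,0,0,0.0439]]]' >/dev/null
$H '[[[0,0,0,0,0,0],[0,0,0,0,0,0],[0,0,-0.1,0,0,0],[0,0,-0.25,0,0,0],[0,0,-0.4,0,0,0]]]' >/dev/null
$H '[[[0,0,0,0,0,0],[0,0,0,0,0,0],[0,0,0,0,0,0]]]'
$H '[[[0,0,0,0,0,0],[0,0,0,0,0,0],[0,0,0,0,0,0],[0,0,0,0,0,0],[0,0,0,0,0,0]]]' 40 22 >/dev/null
$H '[[[0,0,0,0,0,0],[0,0,0,0,0,0],[0,0,0,0,0,0],[0,0,0,0,0,0]]]'
$H '[[[0,0,0.04,0,0,0],[0,0,0.12,0,0,0],[0,0,0.2,0,0,0],[0,0,0.25,0,0,0],[0,0,0.25,0,0,0]]]' >/dev/null
$H '[[[0,0,0,0,0,0],[0,0,0,0,0,0],[0,0,0,0,0,0],[0,0,0,0,0,0]]]'
python3 w.py
$H '[[[0,0,-0.05,0,0,0],[0,0,-0.11,0,0,0],[0,0,-0.17,0,0,0],[0,0,-0.2,0,0,0],[0,0,-0.22,0,0,0]]]' >/dev/null
$H '[[[0,0,-0.01,0,0,0],[0,0,-0.02,0,0,0],[0,0,-0.028,0,0,0],[0,0,-0.03,0,0,0],[0,0,-0.03,0,0,0]]]'
```

```text
clock: 16.12
tool_pos: [497.8, -30.6, 60.0]
tool_rot: [0.0, -0.093, 0.996, 0.0]
force: [-0.1, 0.5, -0.0]
finger_gap: 86.3
grasp_force: 0.0
clock: 18.25
tool_pos: [493.4, -197.5, 61.3]
tool_rot: [0.001, -0.229, 0.973, -0.0]
force: [-0.9, -0.2, -1.1]
finger_gap: 87.2
grasp_force: 0.0
clock: 19.38
tool_pos: [492.5, -197.7, 60.1]
tool_rot: [0.0, -0.229, 0.973, -0.0]
force: [-0.1, -1.9, 2.4]
finger_gap: 54.1
grasp_force: 21.9
clock: 20.5
tool_pos: [492.3, -197.6, 109.7]
tool_rot: [-0.0, -0.229, 0.974, 0.0]
force: [-0.7, -0.7, -2.1]
finger_gap: 53.7
grasp_force: 21.9
20.75 [ 492.4 -197.6  110. ] Fz [-1.63 -1.88 -1.79 -1.03 -1.92] [-0.16  0.11 -1.92] 53.80030739354477 21.931025460362434
clock: 22.0
tool_pos: [492.5, -197.6, 60.1]
tool_rot: [0.0, -0.229, 0.973, -0.0]
force: [0.5, -0.1, -0.5]
finger_gap: 53.9
grasp_force: 21.9
```

tin_right is light (about 0.18 kg). Release it, return to the heavy one, and from there also look at the trivet and the released tins.

```bash
H="python3 -m handwheel"
$H '[[[0,0,0,0,0,0],[0,0,0,0,0,0],[0,0,0,0,0,0],[0,0,0,0,0,0],[0,0,0,0,0,0]]]' 87
$H '[[[0,0,0.1,0,0,0],[0,0,0.25,0,0,0],[0,0,0.4,0,0,0],[0,0,0.4,0,0,0]]]' >/dev/null
$H '[[[0,0.2,0,0,0,-0.01],[0,0.45,0,0,0,-0.02],[0.027,0.7,0,0,0,-0.035],[0.027,0.835,0,0,0,-0.0439],[0.027,0.835,0,0,0,-0.0439]]]' >/dev/null
$H '[[[0,0,0,0,0,0],[0,0,0,0,0,0],[0,0,0,0,0,0]]]'
python3 - <<'E'
from h import *
s=save('wrist','w3.png');im=s['pixels'][:,:,::-1].copy()
th=np.linspace(0,2*np.pi,60)
cv2.polylines(im,[np.array([proj(s,[665.1+75*np.cos(a),50.6+75*np.sin(a),10]) for a in th]).round().astype(int)],True,(0,0,255),1)
t=save('top','t3.png')['pixels'][:,:,::-1]
cv2.imwrite('pics/w3o.png',np.hstack([im,cv2.resize(t[150:250,115:365],(288,115)) if 0 else np.vstack([cv2.resize(t[100:250,115:365],(288,173)),np.zeros((211,288,3),np.uint8)])]))
E
```

```text
clock: 22.62
tool_pos: [492.4, -197.6, 60.0]
tool_rot: [0.0, -0.229, 0.973, -0.0]
force: [0.3, -0.3, 0.2]
finger_gap: 86.8
grasp_force: 0.0
clock: 24.12
tool_pos: [497.7, -31.3, 139.8]
tool_rot: [-0.0, -0.092, 0.996, -0.0]
force: [0.3, -0.3, 0.1]
finger_gap: 87.1
grasp_force: 0.0
```

View pics/w3o.png

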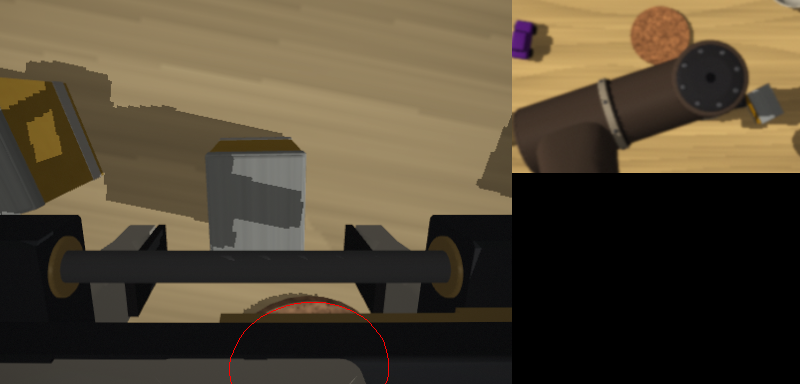

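The wrist view shows the projected trivet rim, with its visible edge at about (303,301), on the real one. tin_right stands upright at (765,103) in the inset and tin_middle is between the jaws. I'll grasp, carry and lower it to just above the trivet.

```bash
H="python3 -m handwheel"
$H '[[[0,0,-0.1,0,0,0],[0,0,-0.2,0,0,0],[0,0,-0.3,0,0,0],[0,0,-0.4,0,0,0],[0,0,-0.4,0,0,0]]]' >/dev/null
$H '[[[0,0,0,0,0,0],[0,0,0,0,0,0],[0,0,0,0,0,0]]]'
$H '[[[0,0,0,0,0,0],[0,0,0,0,0,0],[0,0,0,0,0,0],[0,0,0,0,0,0],[0,0,0,0,0,0]]]' 40 24 >/dev/null
$H '[[[0,0,0,0,0,0],[0,0,0,0,0,0],[0,0,0,0,0,0],[0,0,0,0,0,0]]]'
$H '[[[0,0,0.04,0,0,0],[0,0,0.12,0,0,0],[0,0,0.2,0,0,0],[0,0,0.25,0,0,0],[0,0,0.25,0,0,0]]]' >/dev/null
$H '[[[0.08,0.04,0,0,0,0],[0.17,0.08,0,0,0,0],[0.27,0.13,0,0,0,0],[0.37,0.18,0,0,0,0],[0.47,0.23,0,0,0,0]]]' >/dev/null
$H '[[[0.1,0.05,0,0,0,0],[0.2,0.1,0,0,0,0],[0.28,0.14,0,0,0,0],[0.34,0.165,0,0,0,0],[0.366,0.176,0,0,0,0]]]' >/dev/null
$H '[[[0,0,0,0,0,0],[0,0,0,0,0,0],[0,0,0,0,0,0]]]'
$H '[[[0,0,-0.04,0,0,0],[0,0,-0.09,0,0,0],[0,0,-0.14,0,0,0],[0,0,-0.17,0,0,0],[0,0,-0.18,0,0,0]]]' >/dev/null
$H '[[[0,0,0,0,0,0],[0,0,0,0,0,0],[0,0,-0.005,0,0,0],[0,0,-0.01,0,0,0],[0,0,-0.01,0,0,0]]]'
python3 - <<'E'
from h import *
save('scene','s4.png');save('top','t4.png')
E
python3 w.py
```

```text
clock: 25.22
tool_pos: [498.2, -30.5, 60.6]
tool_rot: [0.001, -0.093, 0.996, 0.0]
force: [0.5, 0.3, 0.7]
finger_gap: 87.1
grasp_force: 0.0
clock: 26.35
tool_pos: [497.8, -30.6, 60.0]
tool_rot: [-0.0, -0.093, 0.996, 0.0]
force: [-0.9, -0.0, -0.4]
finger_gap: 54.1
grasp_force: 23.9
clock: 28.6
tool_pos: [664.7, 50.4, 110.2]
tool_rot: [0.0, -0.093, 0.996, 0.0]
force: [-0.1, -0.1, -4.9]
finger_gap: 54.1
grasp_force: 23.9
clock: 29.85
tool_pos: [664.9, 50.6, 71.9]
tool_rot: [-0.0, -0.093, 0.996, 0.0]
force: [0.3, -0.3, -5.2]
finger_gap: 54.0
grasp_force: 23.9
30.2 [665.   50.6  72. ] Fz [-4.75 -6.13 -4.98 -5.01 -4.98] [-0.52 -0.23 -4.98] 53.898939928342934 23.91543298959732
```

The weight is still fully carried 2 mm above the trivet's expected top. I'll lower in small steps, then check contact.

```bash
H="python3 -m handwheel"
$H '[[[0,0,-0.003,0,0,0],[0,0,-0.006,0,0,0],[0,0,-0.009,0,0,0],[0,0,-0.01,0,0,0],[0,0,-0.01,0,0,0]]]'
$H '[[[0,0,0,0,0,0],[0,0,0,0,0,0]]]'
python3 w.py
```

```text
clock: 30.82
tool_pos: [665.0, 50.6, 70.0]
tool_rot: [0.0, -0.093, 0.996, -0.0]
force: [-0.1, 0.1, -3.8]
finger_gap: 54.2
grasp_force: 23.9
clock: 31.08
tool_pos: [665.0, 50.6, 70.0]
tool_rot: [0.0, -0.093, 0.996, 0.0]
force: [-1.6, -0.7, -3.7]
finger_gap: 54.0
grasp_force: 23.9
31.325 [665.   50.6  70. ] Fz [-3.3  -4.92 -4.2  -3.63 -3.72] [-1.77  0.24 -3.72] 54.1425870014039 23.91785178333521
```

Contact is starting. I'll press 0.4 mm more, then release, retreat straight up and move clear for a check picture.

```bash
H="python3 -m handwheel"
$H '[[[0,0,-0.001,0,0,0],[0,0,-0.002,0,0,0],[0,0,-0.002,0,0,0]]]'
$H '[[[0,0,0,0,0,0],[0,0,0,0,0,0],[0,0,0,0,0,0],[0,0,0,0,0,0],[0,0,0,0,0,0]]]' 87
$H '[[[0,0,0.08,0,0,0],[0,0,0.25,0,0,0],[0,0,0.5,0,0,0],[0,0,0.75,0,0,0],[0,0,0.75,0,0,0]]]' >/dev/null
$H '[[[-0.1,-0.2,0,0,0,0],[-0.2,-0.4,0,0,0,0],[-0.4,-0.6,0,0,0,0],[-0.5,-0.8,0,0,0,0],[-0.5,-1,0,0,0,0]]]' >/dev/null
$H '[[[0,-0.25,0,0,0,0],[0,-0.5,0,0,0,0],[0,-0.75,0,0,0,0],[0,-1,0,0,0,0],[0,-1,0,0,0,0]]]' >/dev/null
$H '[[[-0.2,-0.2,0,0,0,0],[-0.4,-0.4,0,0,0,0],[-0.6,-0.6,0,0,0,0],[-0.6,-0.8,0,0,0,0],[-0.6,-1,0,0,0,0]]]' >/dev/null
$H '[[[0,0,0,0,0,0],[0,0,0,0,0,0]]]'
python3 - <<'E'
from h import *
t=save('top','t5.png')['pixels'];s=save('scene','s5.png')['pixels']
cv2.imwrite('pics/f.png',np.hstack([cv2.resize(t[90:240,20:420],(800,300)),])[:,:,::-1])
a=cv2.resize(t[90:240,20:420],(800,300));b=cv2.resize(s[100:290,100:448],(549,300));b=np.hstack([b,np.zeros((300,251,3),np.uint8)])
cv2.imwrite('pics/f.png',np.vstack([a,b])[:,:,::-1])
E
```

```text
clock: 31.7
tool_pos: [665.0, 50.6, 70.0]
tool_rot: [0.0, -0.093, 0.996, -0.0]
force: [-1.8, 0.6, 2.3]
finger_gap: 54.3
grasp_force: 23.9
clock: 32.33
tool_pos: [665.1, 50.6, 69.6]
tool_rot: [0.0, -0.093, 0.996, -0.0]
force: [-0.3, 0.5, -0.1]
finger_gap: 86.5
grasp_force: 0.0
clock: 35.08
tool_pos: [445.0, -548.7, 219.5]
tool_rot: [-0.0, -0.093, 0.996, 0.0]
force: [0.7, 0.9, 0.1]
finger_gap: 87.1
grasp_force: 0.0
```

View pics/f.png

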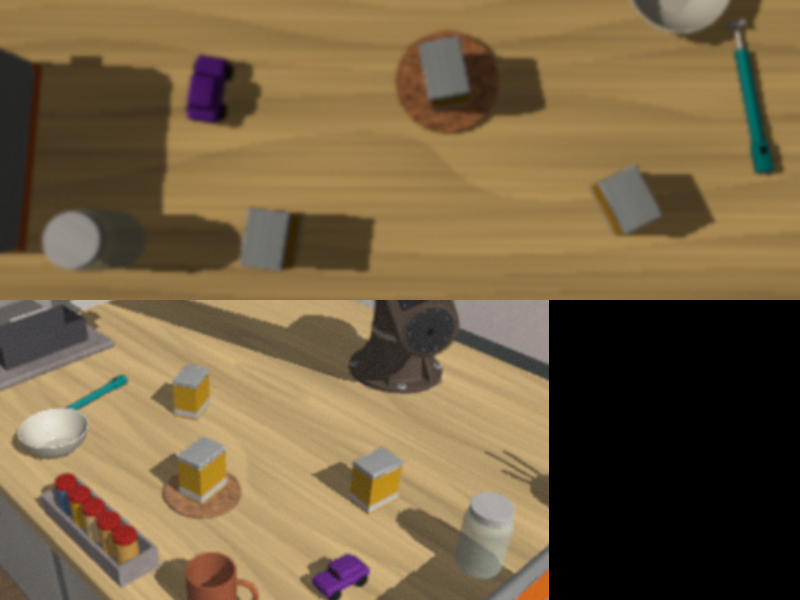

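The heavy tin stands upright on the trivet: its lid is at (444,70) in the top panel and its foot is centred in the scene panel. The light tins at (267,239) and (627,200), the jar, the car and the whistle are all where they were. I'll do one numeric check of the centring, then hand in.

```bash
python3 - <<'E'
from h import *
t=load('t5.png'); p=atz(t,(444/2+20-.25,70/2+90-.25),105); print(p)
if np.hypot(p[0]-665,p[1]-50.6)<8: print(sign_off())
E
```

```text
[660.53236961  51.31375044 105.        ]
the job is handed in; nothing more can be done
None
```

I lifted the three tins left to right. tin_middle was the full one at about 0.56 kg, and it now stands upright on the trivet, about 5 mm off the centre by the last picture; the two light tins (about 0.19 kg and 0.18 kg) are back in their places, the jar, car and whistle look unmoved, and the job is handed in.

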